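# Hold a drawn-up syringe in the inspection viewer

## Robot

A 7-joint arm with a two-finger parallel gripper is mounted at the origin on a cart in front of the work surface, level with it; the furniture and walls round the work are solid. World frame = base frame: x ahead of the robot, y to its left, z up, the work surface at z = 0. Lengths are in m, angles in rad, forces in N, time in s.
With the tool pointing down it reaches from about 0.4 to 0.85 m from the base axis. Payload 10.4 kg.
Tool frame: the origin (TCP) lies at the very end of the fingers, on their centre line; the grasp point (between the pads) lies 19 mm behind it; z points along the fingers, y is the line along which they close (so a half turn about z gives the same grasp; the last joint's range is limited). The gripper opens to 87 mm and grips with 3 to 60 N. Pads are 19 mm wide; open, the fingers measure 117 mm over their backs; the gripper's body (75 mm by 190 mm) begins 51 mm behind the grasp point.
Start: joints at [1.089, 0.332, -0.065, 1.46, 0.022, 1.35, -0.088], TCP at [0.277, -0.56, 0.223] pointing down, gripper open.
Joint ranges: [-2.6, 2.6], [-0.5, 2.12], [-1.47, 1.34], [0.16, 2.42], [-1.27, 4.41], [0.06, 2.06], [-2.6, 2.6]. Speed limits (rad/s): [2.22, 2.22, 2.79, 2.79, 3.14, 3.14, 3.14].

## Interface

Orientations are given as a unit quaternion [x, y, z, w].
In Python, from bench import r gives the robot as it stands.
- The arm moves only by the shell command python3 -m jog 'ROWS' [FORCE]. ROWS is one flat JSON list of numbers that holds 1 to 12 rows one after another, with no inner brackets; each row has 5 numbers: dx, dy, dz in units of 100 mm, then a turn about the tool's z in units of 0.2 rad, then the finger opening in m; each row is the pose to reach, as a shift and turn from the pose commanded when the command began, along the tool's axes at that moment; what a row does not reach only later rows make up. A row lasts 1/10 s, in which the tool goes at most 0.05 m and 0.15 rad, less where a joint would pass 70% of its speed; a pose out of reach is approached as far as the arm can. The fingers move at their own pace and stop on an object; FORCE is the grip in N (left out, the last holds). Time passes only in rows, so rows that do not move let the fingers close. It prints the time, the measured TCP pose, the force, the opening and the grip force at its end. Input that does not fit is refused with a message, and nothing moves.
- r.read_state(): the state, without advancing time (a new reading comes with each control period).
- r.camera(name): name is "side" or "top" or "wrist"; returns a dict with "img" (400x640x3 uint8, red, green, blue), "fx", "fy", "cx", "cy" (pixels), "pose" (4x4, takes a point from camera to world coordinates). Camera axes: x right, y down, z forward; pixel columns grow to the right and rows downward; lengths in m; the calibration is good to about 2 mm. A picture is of the moment at which its call begins. There is no depth.
- r.close_job(): hands the job in; it is judged then, once.
Trained networks look in the newest picture that a camera, given by its name, has taken for a name from the list of things; names that differ only in an ending like _2 or _b are one class to them, and where a whole thing is asked for, a point or a joint stands for the part that bears it (a point fixed in the world has none). Each returns a list of dicts, best first, with "p" (0 to 1); they miss things now and then, are a little off and sometimes report something else, mostly with a low value. They report only what shows in the picture. A call takes as long as a camera call.
- r.recognise(camera, label): "position" ([column, row] as shares, 0 to 1, of the picture: columns of its width, rows of its height, amid what is visible of it).
- r.regions_of(camera, label): "pixels" (400x640 bool, what is visible of it) and "position" ([column, row] as shares, 0 to 1, of the picture: columns of its width, rows of its height, amid what is visible of it).
The state is a dict: "time": time; "joint_positions": joint angles; "joint_vel": joint speeds; "joint_torque": joint torques, N m; "ee_pos": TCP position; "eef_rot": TCP orientation; "ft_force": force on the tool from outside, world axes, zero at the start; "torque": the same for the moment, N m; "width": finger opening in m; "grip_force": force on a finger pad.
Only numpy, scipy, OpenCV 4.12 (cv2) and the standard library are available. Lean on these libraries where they do the work, as an engineer would, in place of code of your own. Each camera call takes 0.05 s, during which the arm holds its last target. There are 200 camera calls.

## Task

Lay the capped syringe flat in the blue carrier, its finger flange in the carrier's groove and its red cap towards the other end. Then lift the carrier level by its upright tab, pass it nose first through the narrow slot of the inspection viewer and push it home against the sprung stop until its front plate closes the slot. Finish while still gripping the tab and holding the carrier home there, its weight in the gripper and not on the slot's sill, without shifting the vials or the small carton.

Things in the scene. Friction and masses are not known exactly. Their poses are not given: they have to be found in the camera images.
- syringe: capped 10 ml syringe, 30 g, lying along its own y, red cap at +y: clear barrel 17 mm in diameter, y = -35 to +40 mm (grasp near y = -1), cap end y = +61; white finger flange 34 wide (x), 17 high, 2.6 thick at y = -36; thumb disc at y = -71. Origin on its underside below the barrel, z up; barrel axis 8.5 mm above it
- syringe_cap (a point): end of the syringe's red cap, on its axis
- carrier: blue open frame, 150 g, loose, flat on the worktop at first. Origin under the frame's centre; +x to its nose, z up. Cheeks 180 mm over their outsides (y = +-90), 32 high, x = -34 to the nose at +32; nose rail 9 high; front plate 5 thick, 198 wide (y), 38 high, larger than the slot, inner face at x = -33. Balances near x = -28
- carrier_nest (a point): at the carrier's x = 0, y = 4 mm, 12 mm above its underside: the syringe's origin belongs here, axes parallel to the carrier's (cap to +y). Two grey saddles carry it: floor 12 mm up, horns 20.4 mm apart, flared, 24 high, at carrier y = 30..40 and -42..-24; between them the frame is open for the fingers (only rails 9 mm high at the nose)
- carrier_groove (a point): middle of the groove for the finger flange, across the second saddle, at the carrier's x = 0, y = -32.5 mm, 12 mm above its underside; 9 mm wide (y = -37..-28)
- carrier_tab (a point): top centre of the carrier's upright grip tab, at carrier x = -70 mm, 72 mm above its underside: the tab is 10 mm thick (x), 50 wide (y), 72 high; 27 mm free between it and the front plate, all free above the plate (38 mm)
- viewer: white inspection viewer, fixed to the worktop, 120 x 240 x 78 mm (x, y, z), clear window on top, black and white panels inside. Origin under its centre; the slot is in the front face, towards its own -x. The carrier goes in along the viewer's +x
- slot (a point): middle of the slot's lower edge in the viewer's front face (24 mm above the worktop), axes as the viewer's. Slot 184 wide, 36 high, wall 10 thick: 2 mm clear all round the cheeks when the carrier's underside is 2 mm above the sill. Fully home the carrier's origin is 33 mm behind (+x) this point, its plate on the front face
- viewer_sill: lower part of the viewer's front wall, below the slot, top 24 mm above the worktop; origin under it, at the wall's middle
- backstop (a joint): sprung stop inside the viewer, metres pushed in along the viewer's +x: 0 at rest, 0.010 with the carrier fully home, 0.014 at most. The nose meets it 10 mm before home; it pushes back with 1.5 N at first and 3 N at home, and pushes the carrier out again if let go
- vial_a: white vial with a blue cap, 29 mm in diameter, 55 high, bystander; origin under it
- vial_b: brown vial with a red cap, 29 mm in diameter, 55 high, bystander; origin under it
- vial_c: white vial with a white cap, 29 mm in diameter, 55 high, bystander; origin under it
- carton: small white medicine carton, 43 x 99 x 60 mm, bystander beside the viewer; origin under it

How it is judged:
On the way, in this order (a step that is already met when the one before it is completed fails the run):
1. the syringe lies in the carrier's nest and is let go, the carrier still on the worktop (distance between syringe and carrier_nest below 0.006 m and angle between the y axis of syringe and the y axis of carrier, either way round below 0.1 rad and y of syringe_cap in the frame of carrier above 0.05 m and contact force between the fingers and syringe below 0.05 N and height (world z) of carrier below 0.004 m), for 0.2 s.
2. the carrier's nose is in the slot, the syringe in its nest (x of carrier in the frame of slot above -0.025 m and z of carrier in the frame of slot between -0.002 and 0.006 m and distance between syringe and carrier_nest below 0.008 m), for 0.1 s.
At the end, for the whole second after the job is handed in: gripper on the carrier, plate within 4 mm of the viewer's face, stop pushed in over 6 mm, within 3.4 deg of the slot's direction, under 1 N on the sill, still; syringe untouched in its nest (8 mm, 6 deg, red cap at the carrier's +y) (x of carrier in the frame of slot above 0.029 m and value of joint backstop above 0.006 m and angle between the x axis of carrier and the x axis of viewer, either way round below 0.06 rad and contact force between carrier and viewer_sill below 1 N and contact force between the fingers and carrier above 3 N and linear speed of carrier below 0.01 m/s and distance between syringe and carrier_nest below 0.008 m and angle between the y axis of syringe and the y axis of carrier, either way round below 0.1 rad and y of syringe_cap in the frame of carrier above 0.05 m and contact force between the fingers and syringe below 0.05 N); the arm keeps its last pose, push and grip.
It fails at once if a vial or the small carton was shifted by more than 20 mm (distance of any of vial_a, vial_b, vial_c, carton from where it was at the start of the episode above 0.02 m).
It fails at once if the syringe was dropped instead of laid down (linear speed of syringe above 0.6 m/s and contact force between each of the fingers, carrier and syringe below 0.02 N).
It fails at once if the carrier was tipped by more than 20 degrees from level (angle between carrier's own z axis and vertical above 0.35 rad).
It also fails if it takes over 54 s, if anything falls off the work surface, if the arm or the gripper's body presses on something with over 40 N, if the wrist force passes 120 N, or if a joint passes its speed limit or range.

## Working session

There is one attempt and no reset: what is moved stays moved. The work goes in short steps, Python scripts to look and compute and a shell command to move; the robot and the scene stay as the last step left them, time stands still between calls to the robot, and variables do not carry over. Pictures are saved under pics/ and viewed, at most 10 in all, crops included, and the job is handed in when it is done.

```bash
mkdir -p pics; ls; cat > h.py <<'E'
import numpy as np,cv2
from bench import r
from scipy.spatial.transform import Rotation as R
def cam(n): return r.camera(n)
def ray(c,u,v):
    P=np.array(c["pose"]);d=P[:3,:3]@np.array([(u-c["cx"])/c["fx"],(v-c["cy"])/c["fy"],1]);return P[:3,3],d
def at(c,u,v,z):
    o,d=ray(c,u,v);return (o+d*(z-o[2])/d[2])
def proj(c,p):
    P=np.array(c["pose"]);q=P[:3,:3].T@(np.array(p)-P[:3,3]);return q[0]/q[2]*c["fx"]+c["cx"],q[1]/q[2]*c["fy"]+c["cy"]
def save(c,n,k=1): cv2.imwrite("pics/"+n,cv2.resize(c["img"][:,:,::-1],None,fx=k,fy=k,interpolation=cv2.INTER_CUBIC))
E
python3 - <<'E'
from h import *
np.set_printoptions(precision=4,suppress=True)
s=r.read_state();print(s)
for n in("top","side"):
    c=cam(n);save(c,n+"0.png",1.25);np.savez(n+"0.npz",**c);print(n,c["fx"],c["fy"],c["cx"],c["cy"],np.array(c["pose"]))
    for l in["syringe","syringe_cap","carrier","carrier_nest","carrier_groove","carrier_tab","viewer","slot","vial_a","carton"]:
        print(l,[(round(q["p"],2),(np.array(q["position"])*[640,400]).round(1)) for q in r.recognise(n,l)[:4]])
E
```

```text
pics
{'time': 0.0, 'joint_positions': array([ 1.0894,  0.3329, -0.0647,  1.461 ,  0.0216,  1.3499, -0.0885]), 'joint_vel': array([ 0.0006,  0.0001,  0.0005, -0.0011,  0.0006, -0.0004,  0.0001]), 'joint_torque': array([ -0.0006, -62.3268,   0.0239, -38.9895,  -0.0615,   0.0398,
         0.0002]), 'ee_pos': array([ 0.2766, -0.56  ,  0.2217]), 'eef_rot': array([ 0.9738,  0.2274, -0.0002, -0.0007]), 'ft_force': array([-0.5332, -0.2347,  0.1802]), 'torque': array([0.0531, 0.0477, 0.0082]), 'grip_force': 0.0, 'width': 0.08691993546000343}
top 413.443610171861 413.443610171861 315.1886719505786 200.71670336754676 [[ 0.0109 -0.995   0.099   0.4872]
 [-0.9997 -0.0131 -0.0211 -0.0832]
 [ 0.0223 -0.0987 -0.9949  0.9875]
 [ 0.      0.      0.      1.    ]]
syringe [(0.84, array([352.8, 236.9]))]
syringe_cap [(0.56, array([353.1, 240.5]))]
carrier [(0.57, array([222.3, 229. ]))]
carrier_nest [(0.88, array([223. , 231.4]))]
carrier_groove [(0.84, array([221.7, 227.6]))]
carrier_tab [(0.59, array([220.8, 229.7]))]
viewer [(0.73, array([197.6, 138.4]))]
slot [(0.84, array([198. , 137.1]))]
vial_a [(
[... 280 characters left out ...]
.4136 -0.347   0.8417 -0.9612]
 [-0.0073 -0.9232 -0.3842  0.4929]
 [ 0.      0.      0.      1.    ]]
syringe [(0.66, array([301.2, 190.2]))]
syringe_cap [(0.58, array([296.6, 260.3])), (0.48, array([257.6, 188.9]))]
carrier [(0.62, array([260.6, 192.1]))]
carrier_nest [(0.63, array([259.1, 188.4]))]
carrier_groove [(0.69, array([260.3, 190.3]))]
carrier_tab [(0.72, array([260.7, 190.5])), (0.38, array([322.6, 179.5]))]
viewer [(0.86, array([324.4, 178.6])), (0.5, array([324.5, 282.4]))]
slot [(0.63, array([321.7, 179. ]))]
vial_a [(0.93, array([323.6, 281.7])), (0.76, array([354.2, 274.8])), (0.61, array([369.1, 258.9])), (0.36, array([265.4, 190.9]))]
carton [(0.97, array([385.2, 220. ]))]
```

View pics/top0.png

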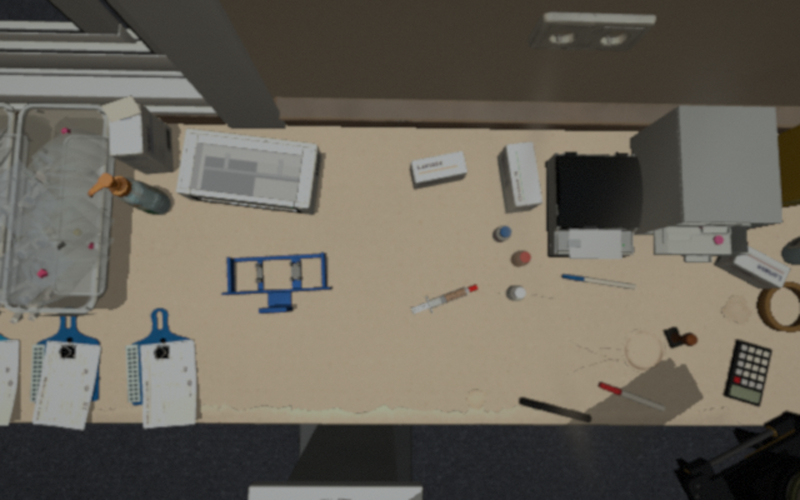

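View pics/side0.png

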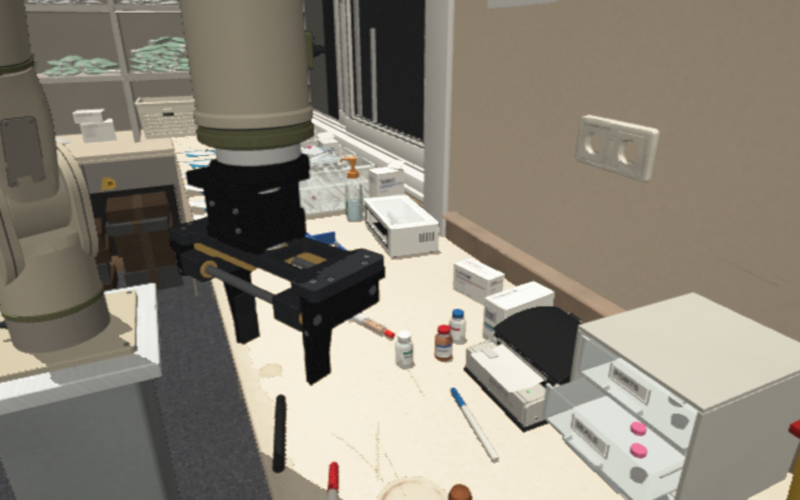

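The top view shows the carrier at about (277,280) in the 800 px picture, nose up (+x), with the groove saddle on the right. The viewer sits at (248,170). The syringe runs from its thumb disc (413,310) to the cap (477,288), so the cap points right and the syringe must be turned about half a turn.

```bash
cat >> h.py <<'E'
from scipy.optimize import minimize
def box(x0,x1,y0,y1,z0,z1): return np.array([[x,y,z] for x in(x0,x1) for y in(y0,y1) for z in(z0,z1)])*.001
CAR=[box(-34,32,-90,-85,0,32),box(-34,32,85,90,0,32),box(27,32,-90,90,0,9),box(-38,-33,-99,99,0,38),box(-75,-65,-25,25,0,72),box(-75,-33,-25,25,0,6)]
VIEW=[box(-60,60,-120,120,0,78)]
SYR=[box(-8.5,8.5,-35,40,0,17),box(-17,17,-37.3,-34.7,0,17),box(-4,4,40,61,4,13),box(-6,6,-71,-35,3,14)]
def render(c,boxes,p,z=0.,S=4):
    m=np.zeros((400*S,640*S),np.uint8);k,s=np.cos(p[2]),np.sin(p[2])
    P=np.array(c["pose"])
    for b in boxes:
        w=b@np.array([[k,s,0],[-s,k,0],[0,0,1]])+[p[0],p[1],z]
        q=(w-P[:3,3])@P[:3,:3];uv=q[:,:2]/q[:,2:]*[c["fx"],c["fy"]]+[c["cx"],c["cy"]]
        cv2.fillConvexPoly(m,cv2.convexHull(((uv+.5)*S*16).astype(np.int32)),255,shift=4)
    return cv2.resize(m,(640,400),interpolation=cv2.INTER_AREA)/255.
def fit(c,mask,boxes,p0,z=0.):
    f=lambda p:np.abs(render(c,boxes,p,z)-mask).sum()/mask.sum()
    best=None
    for d in (.02,.008):
        p0=np.array(p0);sx=np.vstack([p0]+[p0+d*np.array(e) for e in([1,0,0],[0,1,0],[0,0,5])])
        o=minimize(f,p0,method="Nelder-Mead",options=dict(initial_simplex=sx,xatol=1e-4,fatol=1e-4));p0=o.x
    return o.x,o.fun
def blue(c):
    h=cv2.cvtColor(c["img"],cv2.COLOR_RGB2HSV);return ((h[:,:,0]>100)&(h[:,:,0]<130)&(h[:,:,1]>120)).astype(float)
E
python3 - <<'E'
from h import *
np.set_printoptions(precision=4,suppress=True)
c=cam("top")
b=blue(c);b[:,:170]=0;b[:,280:]=0;b[:190]=0;b[265:]=0
x0=at(c,222,219,.01);print(x0,fit(c,b,CAR,[x0[0],x0[1],0]))
m=r.regions_of("top","viewer")[0]["pixels"].astype(float);x0=at(c,198,137,.078)
pv,e=fit(c,m,VIEW,[x0[0],x0[1],0]);print(x0,pv,e,m.sum())
m=r.regions_of("top","syringe")[0]["pixels"].astype(float);a=at(c,381,230.5,.0085);t=at(c,330,248,.0085);print(a,t,np.linalg.norm(a-t))
d=(a-t)/np.linalg.norm(a-t);o=t+.071*d;print(fit(c,m,SYR,[o[0],o[1],np.arctan2(-d[0],d[1])]),o,m.sum())
w=cam("wrist");save(w,"w0.png");print(np.array(w["pose"]),w["fx"])
im=c["img"][195:275,160:400];cv2.imwrite("pics/crop.png",cv2.resize(im[:,:,::-1],None,fx=3.3,fy=3.3))
E
```

```text
[0.5383 0.1151 0.01  ] (array([0.541 , 0.1157, 0.0614]), np.float64(0.8085801501526276))
[0.7171 0.1606 0.078 ] [ 0.7242  0.1614 -0.1177] 0.055686780845327154 6196.0
[ 0.5157 -0.2608  0.0085] [ 0.4732 -0.14    0.0085] 0.12802836921576286
(array([ 0.4991, -0.2068, -2.7774]), np.float64(0.30743618201997774)) [ 0.4968 -0.207   0.0085] 318.0
[[ 0.4424 -0.8672 -0.2286  0.3401]
 [-0.8968 -0.4277 -0.1131 -0.5294]
 [ 0.0003  0.2551 -0.9669  0.3843]
 [ 0.      0.      0.      1.    ]] 313.3157994518963
```

View pics/crop.png

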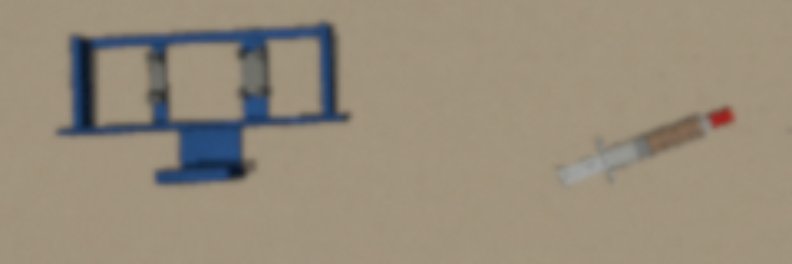

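The crop agrees with the coarse fit. Cap at (733,116), flange at (605,160), carrier nose up, groove saddle (wide) at (255,70). I'll go above the syringe with the turn that leaves joint range for the placing, then refine with the wrist camera.

The manual's scale: shifts go in units of 100 mm and turns go in units of 0.2 rad. Converting my numbers, -0.04 m is -0.4, 0.04 m is 0.4, 1.69 rad is 8.45.

```bash
python3 -m jog '[0.3, -0.2, 0, 0.7, 0.06, 0.6, -0.4, 0, 1.4, 0.06, 0.9, -0.55, 0, 2.1, 0.06, 1.2, -0.75, 0, 2.8, 0.06, 1.5, -0.9, 0, 3.5, 0.06, 1.8, -1.1, 0, 4.2, 0.06, 2.1, -1.3, 0, 4.9, 0.06, 2.4, -1.5, 0, 5.6, 0.06, 2.7, -1.7, 0.1, 6.3, 0.06, 3, -1.9, 0.2, 7, 0.06, 3.3, -2.05, 0.3, 7.75, 0.06, 3.54, -2.18, 0.4, 8.45, 0.06]'
python3 - <<'E'
from h import *
np.set_printoptions(precision=4,suppress=True)
s=r.read_state();print(s["joint_positions"],s["ee_pos"],s["eef_rot"])
w=cam("wrist");save(w,"w1.png");print(np.array(w["pose"]))
for l in("syringe","syringe_cap"):
  for q in r.regions_of("wrist",l)[:3]: 
    m=q["pixels"];print(l,q["p"],np.array(q["position"])*[640,400],m.sum())
m=r.regions_of("wrist","syringe")[0]["pixels"].astype(float)
print(fit(w,m,SYR,[.498,-.207,-2.80]))
E
```

```text
time: 2.5
ee_pos: [0.4987, -0.2062, 0.1824]
eef_rot: [0.815, -0.579, 0.0, -0.0]
ft_force: [-1.1, -1.2, 0.6]
width: 0.0605
grip_force: 0.0
[ 0.4991  0.1821 -0.2139  1.7346  0.0405  1.2284 -2.5317] [ 0.4987 -0.2062  0.1824] [ 0.815  -0.5794  0.0003 -0.0002]
[[-0.9446 -0.3174 -0.083   0.5224]
 [-0.3281  0.9135  0.2404 -0.2716]
 [-0.0005  0.2543 -0.9671  0.3442]
 [ 0.      0.      0.      1.    ]]
syringe 0.9 [318.784 187.6  ] 1724
syringe_cap 0.7 [321.408 186.32 ] 1717
syringe_cap 0.38 [289.984  25.8  ] 1200
(array([ 0.4968, -0.2037, -2.7712]), np.float64(0.10446749465447432))
```

View pics/w1.png

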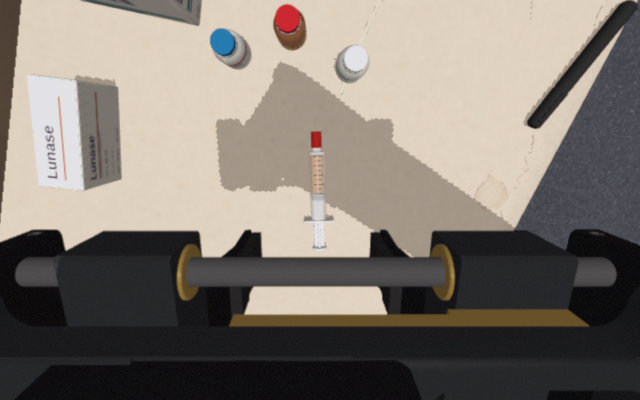

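Wrist view: cap end at (316,131), flange at (319,219), thumb disc at (319,247). Syringe nearly aligned with the tool's x.

```bash
python3 - <<'E'
from h import *
np.set_printoptions(precision=4,suppress=True)
w=cam("wrist")
a=at(w,316.2,131,.0085);f=at(w,318.7,218.5,.0085);t=at(w,319.3,247,.0085)
d=a-t;print(a,f,t,np.linalg.norm(d),np.linalg.norm(a-f),np.arctan2(d[1],d[0]))
for p,n in((a,.061),(f,-.036),(t,-.071)): print(p-n*d/np.linalg.norm(d))
s=r.read_state();M=R.from_quat(s["eef_rot"]).as_matrix();print(M,M.T@([.4968,-.2037,.002]-s["ee_pos"]))
E
```

```text
[ 0.517  -0.2621  0.0085] [ 0.4821 -0.1727  0.0085] [ 0.4698 -0.1405  0.0085] 0.1304547629153269 0.09601757768733629 -1.2007458919022374
[ 0.495  -0.2053  0.0085]
[ 0.4952 -0.2063  0.0085]
[ 0.4955 -0.2067  0.0085]
[[ 0.3345 -0.9424 -0.    ]
 [-0.9424 -0.3345 -0.0005]
 [ 0.0005  0.0002 -1.    ]] [-0.0051 -0.0012  0.1807]
```

```bash
python3 -m jog '[-0.03, 0.01, 0.4, -0.15, 0.05, -0.03, 0.01, 0.8, -0.15, 0.05, -0.03, 0.01, 1.2, -0.15, 0.05, -0.03, 0.01, 1.5, -0.15, 0.05, -0.03, 0.01, 1.7, -0.15, 0.05, -0.03, 0.01, 1.79, -0.15, 0.05, -0.03, 0.01, 1.79, -0.15, 0.05, -0.03, 0.01, 1.79, -0.15, 0.012, -0.03, 0.01, 1.79, -0.15, 0.012, -0.03, 0.01, 1.79, -0.15, 0.012, -0.03, 0.01, 1.79, -0.15, 0.012]' 10; python3 -m jog '[0, 0, 0, 0, 0.012, 0, 0, 0, 0, 0.012, 0, 0, -0.2, 0, 0.012, 0, 0, -0.5, 0, 0.012, 0, 0, -0.9, 0, 0.012, 0, 0, -1.3, 0, 0.012, 0, 0, -1.3, 0, 0.012]'
```

```text
time: 3.85
ee_pos: [0.4962, -0.2058, 0.0043]
eef_rot: [0.825, -0.565, 0.001, -0.0]
ft_force: [-0.3, 0.8, -0.0]
width: 0.0253
grip_force: 0.0
time: 4.55
ee_pos: [0.4987, -0.2066, 0.1392]
eef_rot: [0.825, -0.565, 0.004, -0.001]
ft_force: [-0.1, 0.3, -0.5]
width: 0.0164
grip_force: 10.0
```

Converted, -0.06 m is -0.6, -0.03 m is -0.3, -1.68 rad is -8.4.

```bash
python3 -m jog '[-0.2, -0.1, 0, -0.7, 0.012, -0.4, -0.2, 0, -1.4, 0.012, -0.6, -0.3, 0, -2.1, 0.012, -0.8, -0.4, 0, -2.8, 0.012, -1, -0.5, 0, -3.5, 0.012, -1.2, -0.6, 0, -4.2, 0.012, -1.4, -0.8, -0.1, -4.9, 0.012, -1.6, -0.9, -0.2, -5.6, 0.012, -1.8, -1, -0.3, -6.3, 0.012, -2, -1.1, -0.4, -7, 0.012, -2.2, -1.2, -0.5, -7.7, 0.012, -2.4, -1.3, -0.6, -8.4, 0.012]'; python3 -m jog '[-0.05, 0.02, 0, -0.7, 0.012, -0.1, 0.04, 0, -1.4, 0.012, -0.15, 0.06, 0, -2.1, 0.012, -0.2, 0.08, 0, -2.8, 0.012, -0.2, 0.1, 0, -3.5, 0.012, -0.2, 0.1, 0, -4.2, 0.012, -0.2, 0.1, 0, -4.9, 0.012, -0.2, 0.1, 0, -5.75, 0.012, -0.2, 0.1, 0, -5.75, 0.012]'
python3 - <<'E'
from h import *
np.set_printoptions(precision=4,suppress=True)
s=r.read_state();print(s["joint_positions"],s["ee_pos"],s["eef_rot"])
w=cam("wrist");save(w,"w2.png",1.25);print(np.array(w["pose"]))
c=cam("top");save(c,"top2.png",1.25)
E
```

```text
time: 5.75
ee_pos: [0.53, 0.066, 0.1933]
eef_rot: [0.971, 0.24, -0.0, -0.0]
ft_force: [0.2, -0.3, -0.1]
width: 0.0166
grip_force: 10.0
time: 6.65
ee_pos: [0.5168, 0.047, 0.1929]
eef_rot: [0.685, 0.728, -0.0, -0.0]
ft_force: [-0.3, -0.9, -0.5]
width: 0.0163
grip_force: 10.0
[ 0.4215  0.1749 -0.6586  1.7507  0.112   1.2547 -0.2036] [0.5168 0.047  0.1929] [ 0.6852  0.7284 -0.0002 -0.0003]
[[ 0.9982  0.0588  0.0146  0.5137]
 [ 0.0606 -0.9651 -0.2547  0.1165]
 [-0.0009  0.2551 -0.9669  0.3547]
 [ 0.      0.      0.      1.    ]]
```

View pics/w2.png

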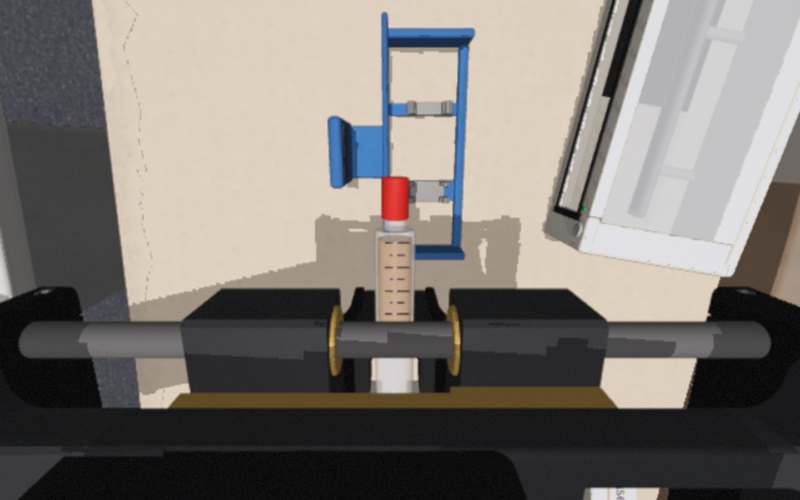

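The wrist view shows the carrier at (420,140), the viewer's front at about (600,110) and the syringe in the fingers, cap forward. Next I'll fit the carrier and viewer precisely in this one view, and the syringe in hand.

```bash
cat >> h.py <<'E'
STR=[box(-34,30,30,40,0,9),box(-34,30,-42,-24,0,9)]
SAD=[box(-20,20,28,42,0,26),box(-20,20,-44,-22,0,26)]
def fit2(c,mask,boxes,p0,ign,z=0.):
    ok=1-np.clip(ign,0,1)
    f=lambda p:(np.abs(render(c,boxes,p,z)-mask)*ok).sum()/(mask*ok).sum()
    p0=np.array(p0)
    for d in (.012,.004,.002):
        sx=np.vstack([p0]+[p0+d*np.array(e) for e in([1,0,0],[0,1,0],[0,0,5])])
        o=minimize(f,p0,method="Nelder-Mead",options=dict(initial_simplex=sx,xatol=5e-5,fatol=1e-5));p0=o.x
    return o.x,o.fun
def fitcar(c,p,rect,extra=None,z=0.):
    u0,u1,v0,v1=rect;b=blue(c);g=np.ones_like(b);g[v0:v1,u0:u1]=0
    if extra is not None: g=np.maximum(g,extra)
    for _ in range(2):
        ig=np.maximum(g,cv2.dilate(render(c,SAD,p,z),np.ones((3,3))));p,e=fit2(c,b,CAR+STR,p,ig,z)
    return p,e
E
cat > m.py <<'E'
from h import *
np.set_printoptions(precision=4,suppress=True)
w=cam("wrist");ex=np.zeros((400,640));ex[135:,295:335]=1
pw,e=fitcar(w,[.541,.1157,.06],(250,400,0,225),ex);print("car wrist",pw,e)
im=w["img"].copy()
for p,col in((pw,(255,255,0)),):
    m=(render(w,CAR+STR,p)>.5).astype(np.uint8);cs,_=cv2.findContours(m,cv2.RETR_LIST,cv2.CHAIN_APPROX_NONE);cv2.drawContours(im,cs,-1,col,1)
cv2.imwrite("pics/ov.png",cv2.resize(im[:330,150:620,::-1],None,fx=1.7,fy=1.7,interpolation=cv2.INTER_NEAREST))
t=cam("top")
p,e=fitcar(t,[.541,.1157,.06],(170,280,190,262));print("car top",p,e)
v=r.regions_of("top","viewer")[0]["pixels"].astype(float);pv=fit(t,v,VIEW,[.724,.161,-.118]);print("viewer top",pv)
v=r.regions_of("wrist","viewer")[0]["pixels"].astype(float)
ig=np.zeros((400,640));ig[225:]=1
print("viewer wrist",fit2(w,v,VIEW,[.724,.161,-.118],ig),v.sum())
# syringe in hand: cap end & axis, height of axis ~ TCP z + .0058
s=r.read_state();z=s["ee_pos"][2]+.0055
for u,v_ in((316,142.5),(316,171),(316,187)):
    q=at(w,u,v_,z);M=R.from_quat(s["eef_rot"]).as_matrix();print(q,M.T@(q-s["ee_pos"]))
print(s["ee_pos"])
E
python3 m.py
```

```text
car wrist [0.5404 0.1151 0.0617] 0.24873336480219696
car top [0.5305 0.1128 0.1805] 37.80591567345892
viewer top (array([ 0.7253,  0.1623, -0.1135]), np.float64(0.10606322610138834))
viewer wrist (array([ 0.726 ,  0.165 , -0.1326]), np.float64(0.029212890127129253)) 34922.0
[0.5151 0.1054 0.1989] [ 0.0584  0.0013 -0.0055]
[0.5158 0.0913 0.1989] [ 0.0443  0.0013 -0.0055]
[0.5163 0.0832 0.1989] [ 0.0361  0.0013 -0.0055]
[0.5171 0.047  0.1934]
```

View pics/ov.png

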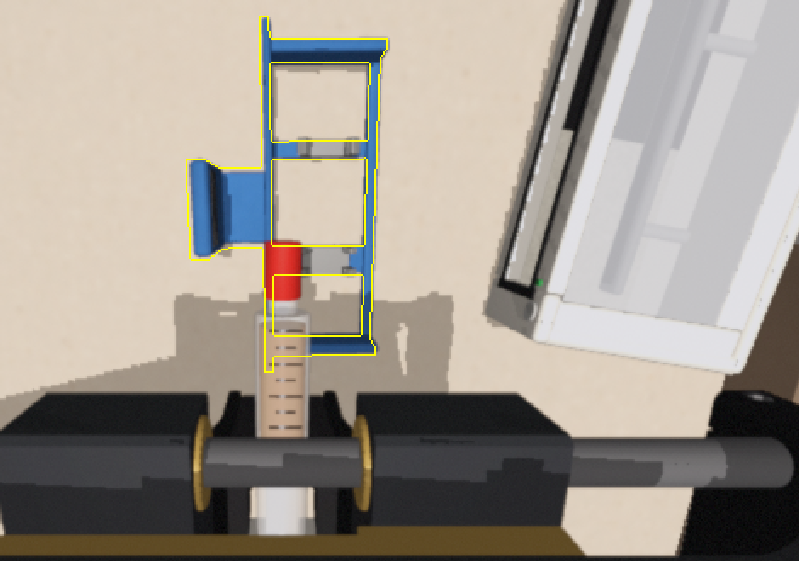

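```bash
python3 -m jog '[0.2, 0.1, 0, 0, 0.012, 0.5, 0.2, 0.2, 0, 0.012, 0.725, 0.275, 0.5, 0, 0.012, 0.725, 0.275, 0.9, 0, 0.012, 0.725, 0.275, 1.2, 0, 0.012, 0.725, 0.275, 1.46, 0, 0.012, 0.725, 0.275, 1.46, 0, 0.012, 0.725, 0.275, 1.46, 0, 0.012, 0.725, 0.275, 1.46, 0, 0.012]'
python3 - <<'E'
from h import *
np.set_printoptions(precision=4,suppress=True)
s=r.read_state();print(s["ee_pos"],s["eef_rot"],s["ft_force"])
w=cam("wrist")
pw,e=fitcar(w,[.5404,.1151,.0617],(100,500,0,225));print(pw,e)
im=w["img"].copy()
m=(render(w,CAR+STR,pw)>.5).astype(np.uint8);cs,_=cv2.findContours(m,cv2.RETR_LIST,cv2.CHAIN_APPROX_NONE);cv2.drawContours(im,cs,-1,(255,255,0),1)
cv2.imwrite("pics/w3.png",cv2.resize(im[:,100:500,::-1],None,fx=1.5,fy=1.5,interpolation=cv2.INTER_NEAREST))
E
```

```text
time: 7.85
ee_pos: [0.5415, 0.1213, 0.0493]
eef_rot: [0.687, 0.727, 0.001, 0.001]
ft_force: [0.2, 1.0, 0.7]
width: 0.017
grip_force: 10.0
[0.5415 0.1213 0.0493] [0.6865 0.7271 0.001  0.0008] [0.2225 0.9924 0.6566]
[0.5411 0.1147 0.0685] 0.16392854025266154
```

View pics/w3.png

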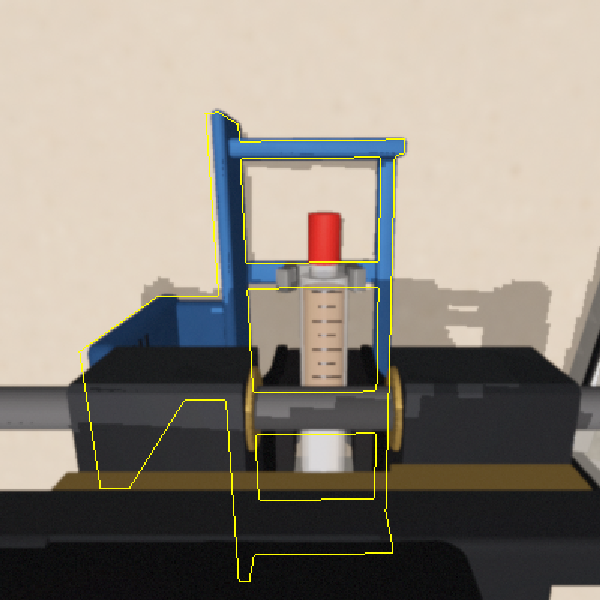

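The horns of the near saddle span columns 276–366 (centre 321), while the syringe axis is at 324.5. The syringe is therefore about 2 mm too far towards the nose. Now a check along y.

```bash
python3 - <<'E'
from h import *
np.set_printoptions(precision=4,suppress=True)
s=r.read_state();w=cam("wrist");print(s["ee_pos"],s["eef_rot"])
M=R.from_quat(s["eef_rot"]).as_matrix();z=s["ee_pos"][2]+.0055
q=at(w,316.3,141.8,z);print("cap end",q,M.T@(q-s["ee_pos"]))
q2=at(w,315.8,(262+0)/1.5,z);
k=.065;yw=.065;p=(.5408,.1149,.065)
print("cap in carrier",R.from_euler("z",-yw).apply(q-[p[0],p[1],0]))
h=at(w,321/1.5+100,270/1.5,.024);print("horn centre in carrier",R.from_euler("z",-yw).apply(h-[p[0],p[1],0]))
E
```

```text
[0.5415 0.1212 0.0493] [0.6865 0.7271 0.001  0.0009]
cap end [0.5396 0.18   0.0548] [ 0.0588  0.0015 -0.0055]
cap in carrier [0.003  0.0651 0.0548]
horn centre in carrier [0.0016 0.0401 0.024 ]
```

```bash
python3 -m jog '[0, -0.02, 0, -0.03, 0.012, 0, -0.02, 0.1, -0.03, 0.012, 0, -0.02, 0.2, -0.03, 0.012, 0, -0.02, 0.28, -0.03, 0.012, 0, -0.02, 0.32, -0.03, 0.012, 0, -0.02, 0.32, -0.03, 0.012, 0, -0.02, 0.32, -0.03, 0.012]'
python3 - <<'E'
from h import *
s=r.read_state();print(s["ee_pos"],s["eef_rot"],s["ft_force"],s["torque"])
w=cam("wrist")
im=w["img"]
cv2.imwrite("pics/w4.png",cv2.resize(im[50:300,180:440,::-1],None,fx=2.3,fy=2.3,interpolation=cv2.INTER_CUBIC))
E
```

```text
time: 8.65
ee_pos: [0.5382, 0.1209, 0.0151]
eef_rot: [0.684, 0.729, -0.0, -0.0]
ft_force: [-0.1, 1.1, -1.5]
width: 0.0167
grip_force: 10.0
[0.53822162 0.12090312 0.0151286 ] [ 6.84091120e-01  7.29396519e-01 -1.67834653e-04 -1.71567872e-04] [-0.11181898  1.14699598 -1.54796171] [-0.02472342 -0.18869359  0.05455431]
```

View pics/w4.png

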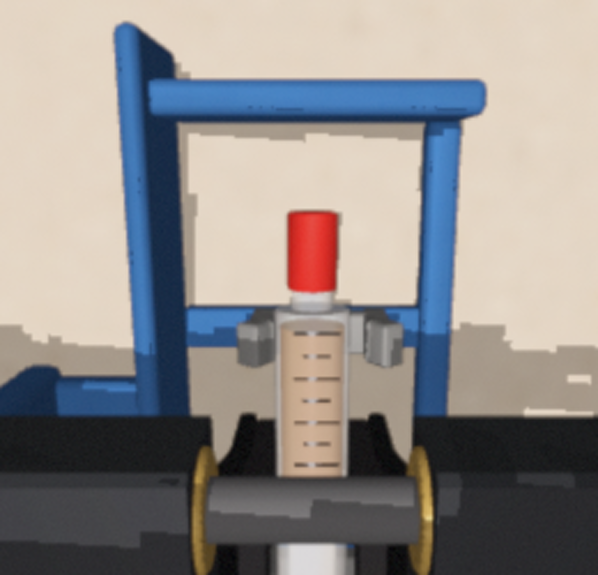

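The syringe lies between the horns (inner edges at about columns 272 and 365, barrel centre 312): about 1.4 mm left of the middle. I'll shift by that, then release.

```bash
python3 -m jog '[0, 0.014, 0, 0, 0.012, 0, 0.014, 0, 0, 0.012, 0, 0.014, 0, 0, 0.028, 0, 0.014, 0, 0, 0.028, 0, 0.014, 0, 0, 0.028, 0, 0.014, 0, 0, 0.028]'
python3 -m jog '[0, 0, -0.2, 0, 0.028, 0, 0, -0.5, 0, 0.028, 0, 0, -0.9, 0, 0.028, 0, 0, -1.3, 0, 0.028, -0.3, 0, -1.7, 0, 0.028, -0.7, 0, -1.8, 0, 0.028, -1, 0, -1.8, 0, 0.028, -1, 0, -1.8, 0, 0.028, -1, 0, -1.8, 0, 0.028]'
cat > m2.py <<'E'
from h import *
import sys
np.set_printoptions(precision=4,suppress=True)
s=r.read_state();print(s["ee_pos"],s["eef_rot"])
w=cam("wrist");save(w,sys.argv[1],1.25)
m=cv2.dilate(r.regions_of("wrist","syringe")[0]["pixels"].astype(np.float64),np.ones((3,3)))
pw,e=fitcar(w,[.5404,.1151,.0617],(180,440,0,225),m);print("car",pw,e)
v=r.regions_of("wrist","viewer")[0]["pixels"].astype(float);ig=np.zeros((400,640));ig[225:]=1
pv,e=fit2(w,v,VIEW,[.726,.163,-.12],ig);print("viewer",pv,e)
ms=r.regions_of("wrist","syringe")[0]["pixels"].astype(float);ig=np.zeros((400,640));ig[225:]=1
print("syr",fit2(w,ms,SYR,[pw[0],pw[1]+.004,pw[2]],ig,.012))
E
python3 m2.py w5.png
```

```text
time: 9.3
ee_pos: [0.5398, 0.1209, 0.0156]
eef_rot: [0.684, 0.729, -0.0, 0.0]
ft_force: [-0.4, 0.1, 0.3]
width: 0.0275
grip_force: 0.0
time: 10.2
ee_pos: [0.5461, 0.0207, 0.1955]
eef_rot: [0.685, 0.729, -0.0, -0.0]
ft_force: [-0.4, 0.7, -0.0]
width: 0.0279
grip_force: 0.0
[0.5461 0.0207 0.1955] [ 0.6847  0.7289 -0.     -0.    ]
car [0.5399 0.1155 0.0654] 0.2697750314159536
viewer [ 0.7225  0.165  -0.1038] 0.03139138720667749
syr (array([0.5407, 0.1191, 0.0688]), np.float64(0.12094264936021358))
```

View pics/w5.png

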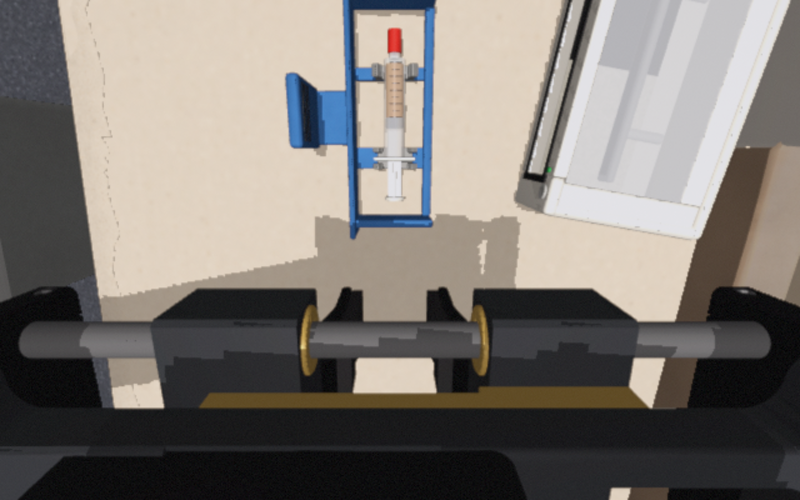

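The syringe is seated with its flange in the groove (395,158) and its cap towards +y (395,40). Next is one higher view with the viewer and carrier both whole, to measure the slot relative to the carrier.

Converted, -0.115 m is -1.15, -0.03 m is -0.3.

```bash
python3 -m jog '[0, 0.3, -0.3, 0, 0.028, 0, 0.6, -0.6, 0, 0.028, 0, 0.9, -0.9, 0, 0.028, 0, 1.1, -1.15, 0, 0.028, 0, 1.1, -1.15, 0, 0.028, 0, 1.1, -1.15, 0, 0.028, 0, 1.1, -1.15, 0, 0.028]'
cat > m3.py <<'E'
from h import *
import sys
np.set_printoptions(precision=4,suppress=True)
s=r.read_state();print(s["ee_pos"],s["eef_rot"])
w=cam("wrist")
m=cv2.dilate(r.regions_of("wrist","syringe")[0]["pixels"].astype(np.float64),np.ones((3,3)))
p=[.5402,.1153,.063];q=render(w,CAR,p)>0;v,u=np.where(q);print(u.min(),u.max(),v.min(),v.max())
pw,e=fitcar(w,p,(max(u.min()-8,0),u.max()+8,max(v.min()-8,0),225),m);print("car",pw,e)
v=r.regions_of("wrist","viewer")[0]["pixels"].astype(float);ig=np.zeros((400,640));ig[225:]=1
pv,e=fit2(w,v,VIEW,[.7245,.163,-.115],ig);print("viewer",pv,e)
im=w["img"].copy()
for b,pp in((CAR+STR,pw),(VIEW,pv)):
    mm=(render(w,b,pp)>.5).astype(np.uint8);cs,_=cv2.findContours(mm,cv2.RETR_LIST,cv2.CHAIN_APPROX_NONE);cv2.drawContours(im,cs,-1,(255,255,0),1)
cv2.imwrite("pics/"+sys.argv[1],cv2.resize(im[:260,:,::-1],None,fx=1.25,fy=1.25,interpolation=cv2.INTER_NEAREST))
np.savez("w6.npz",**w)
E
python3 m3.py w6.png
```

```text
time: 11.1
ee_pos: [0.6552, 0.0288, 0.3095]
eef_rot: [0.684, 0.73, -0.001, -0.001]
ft_force: [-0.4, 0.4, 1.1]
width: 0.0278
grip_force: 0.0
[0.6552 0.0288 0.3095] [ 0.6837  0.7298 -0.0006 -0.0005]
161 264 16 174
car [0.5398 0.1152 0.0632] 0.273064711982726
viewer [ 0.7233  0.1659 -0.1128] 0.015254442663416965
```

View pics/w6.png

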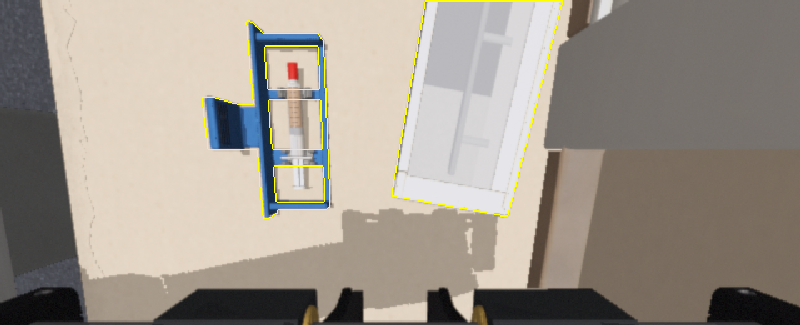

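Overlay fits both well (carrier at (295,120), viewer's front edge from (425,0) to (395,195)). Now grasp the tab.

Converted, -0.17 m is -1.7, 0.17 m is 1.7.

```bash
python3 -m jog '[0.15, -0.35, 0.1, 0, 0.034, 0.3, -0.7, 0.2, 0, 0.034, 0.5, -1.05, 0.3, 0, 0.034, 0.7, -1.4, 0.5, 0, 0.034, 0.94, -1.7, 0.8, 0, 0.034, 0.94, -1.8, 1.2, 0, 0.034, 0.94, -1.8, 1.6, 0, 0.034, 0.94, -1.8, 1.7, 0, 0.034, 0.94, -1.8, 1.7, 0, 0.034, 0.94, -1.8, 1.7, 0, 0.034]'
python3 - <<'E'
from h import *
np.set_printoptions(precision=4,suppress=True)
s=r.read_state();print(s["ee_pos"],s["eef_rot"])
w=cam("wrist");m=cv2.dilate(r.regions_of("wrist","syringe")[0]["pixels"].astype(np.float64),np.ones((3,3)))
pw,e=fitcar(w,[.5398,.1152,.0632],(260,520,0,225),m);print("car",pw,e)
M=R.from_quat(s["eef_rot"]).as_matrix();print(M.T@(np.array([pw[0]-.07*np.cos(pw[2]),pw[1]-.07*np.sin(pw[2]),.04])-s["ee_pos"]))
E
```

```text
time: 12.25
ee_pos: [0.4713, 0.1107, 0.1421]
eef_rot: [0.684, 0.729, 0.001, 0.0]
ft_force: [0.5, 0.1, 0.7]
width: 0.0341
grip_force: 0.0
[0.4713 0.1107 0.1421] [0.6842 0.7293 0.0008 0.0004]
car [0.54   0.1148 0.0626] 0.19521359593633228
[-0.0003 -0.0014  0.1021]
```

The manual's scale: shifts go in units of 100 mm and turns go in units of 0.2 rad. Converting my numbers, 0.102 m is 1.02, 0.1 m is 1.

```bash
python3 -m jog '[0, -0.01, 0.3, 0, 0.034, 0, -0.01, 0.6, 0, 0.034, 0, -0.01, 0.85, 0, 0.034, 0, -0.01, 1, 0, 0.034, 0, -0.01, 1.02, 0, 0.034, 0, -0.01, 1.02, 0, 0.034, 0, -0.01, 1.02, 0, 0.005, 0, -0.01, 1.02, 0, 0.005, 0, -0.01, 1.02, 0, 0.005, 0, -0.01, 1.02, 0, 0.005, 0, -0.01, 1.02, 0, 0.005, 0, -0.01, 1.02, 0, 0.005]' 45
python3 - <<'E'
from h import *
np.set_printoptions(precision=4,suppress=True)
s=r.read_state();print(s["ee_pos"],s["eef_rot"],s["width"],s["grip_force"],s["torque"])
w=cam("wrist");m=cv2.dilate(r.regions_of("wrist","syringe")[0]["pixels"].astype(np.float64),np.ones((3,3)))
pw,e=fitcar(w,[.5398,.1152,.0632],(330,640,0,225),m);print("car",pw,e)
E
```

```text
time: 13.55
ee_pos: [0.4697, 0.1104, 0.039]
eef_rot: [0.684, 0.729, 0.0, 0.0]
ft_force: [0.1, -0.3, 5.9]
width: 0.0098
grip_force: 45.0
[0.4697 0.1104 0.039 ] [0.6842 0.7293 0.0003 0.0004] 0.009768915727458043 44.99971568584442 [-0.2099 -0.0944 -0.0528]
car [0.5391 0.1146 0.0633] 0.12640063956533415
```

Converted, -0.026 m is -0.26, 0.072 m is 0.72, 0.176 rad is 0.88.

```bash
python3 -m jog '[0, 0, -0.05, 0, 0.005, 0, 0, -0.15, 0, 0.005, 0, 0, -0.26, 0, 0.005, 0.1, 0.1, -0.26, 0.15, 0.005, 0.25, 0.25, -0.26, 0.35, 0.005, 0.4, 0.4, -0.26, 0.55, 0.005, 0.55, 0.55, -0.26, 0.75, 0.005, 0.66, 0.66, -0.26, 0.88, 0.005, 0.72, 0.72, -0.26, 0.88, 0.005, 0.72, 0.72, -0.26, 0.88, 0.005, 0.72, 0.72, -0.26, 0.88, 0.005]' 50
cat > m4.py <<'E'
from h import *
import sys
np.set_printoptions(precision=4,suppress=True)
s=r.read_state();print(s["ee_pos"],s["eef_rot"],s["ft_force"],s["torque"])
e=s["ee_pos"];q=s["eef_rot"];yaw=2*np.arctan2(q[1],q[0])-np.pi/2
p0=[e[0]+.07*np.cos(yaw),e[1]+.07*np.sin(yaw),yaw];z=e[2]-.039;print("expected car",np.array(p0),z)
w=cam("wrist");save(w,sys.argv[1],1.25);np.savez(sys.argv[1][:-4]+".npz",**w)
v=r.regions_of("wrist","viewer")[0]["pixels"].astype(float);vd=cv2.dilate(v,np.ones((3,3)))
m=cv2.dilate(r.regions_of("wrist","syringe")[0]["pixels"].astype(np.float64),np.ones((3,3)))
pw,er=fitcar(w,p0,(300,640,0,225),m,z);print("car wrist",pw,er)
ig=np.zeros((400,640));ig[225:]=1;ig=np.maximum(ig,cv2.dilate(render(w,CAR,pw,z),np.ones((3,3))))
pv,er=fit2(w,v,VIEW,[.7233,.1659,-.1128],ig);print("viewer wrist",pv,er)
t=cam("top");save(t,"t"+sys.argv[1],1.25)
v=r.regions_of("top","viewer")[0]["pixels"].astype(float);print("viewer top",fit(t,v,VIEW,[.7233,.1659,-.1128]))
E
python3 m4.py w7.png
```

```text
time: 14.75
ee_pos: [0.5362, 0.1863, 0.0646]
eef_rot: [0.745, 0.667, -0.0, 0.0]
ft_force: [-0.6, -0.1, -1.4]
width: 0.0096
grip_force: 50.0
[0.5362 0.1863 0.0646] [ 0.7454  0.6666 -0.0003  0.    ] [-0.5925 -0.0532 -1.3922] [-0.0268  0.0287 -0.0219]
expected car [ 0.6057  0.1785 -0.1115] 0.02562513845092034
car wrist [ 0.6054  0.1784 -0.1094] 0.14450170643880725
viewer wrist [ 0.729   0.1633 -0.1033] 0.005705255397093681
viewer top (array([ 0.7247,  0.1622, -0.1137]), np.float64(0.039617675061138384))
```

View pics/w7.png

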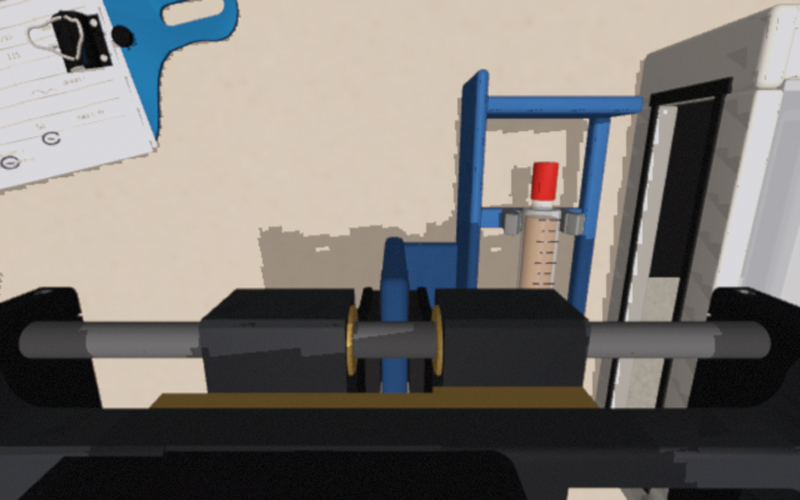

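The carrier hangs level, with the slot's +y end visible at (652..731, 80..97). Its lateral position should be read from that edge, so I'll do it numerically: dark border against the projected slot end.

```bash
python3 - <<'E'
from h import *
np.set_printoptions(precision=4,suppress=True)
w=dict(np.load("w7.npz"))
def loc(p,x,y,z): k,s=np.cos(p[2]),np.sin(p[2]);return p[0]+k*x-s*y,p[1]+s*x+k*y,z
for n,p in dict(A=(.7233,.1659,-.1128),B=(.729,.1633,-.1033),T=(.7247,.1622,-.1137)).items():
    print(n,[np.round(proj(w,loc(p,-.06,y,z)),1).tolist() for y,z in((.092,.024),(.092,.06),(.12,0.),(.12,.078),(.05,.024),(.05,.06))])
g=cv2.cvtColor(w["img"],cv2.COLOR_RGB2GRAY)
for v in range(58,100,2): print(v,' '.join('%3d'%x for x in g[v,508:596:3]))
E
```

```text
A [[525.7, 79.9], [572.9, 71.1], [509.3, 38.8], [621.5, -7.5], [514.4, 149.9], [556.2, 156.4]]
B [[533.4, 84.3], [582.1, 76.6], [516.1, 43.0], [631.5, -0.6], [522.3, 153.8], [565.6, 161.1]]
T [[527.8, 85.9], [575.3, 78.6], [511.4, 44.6], [624.0, 1.9], [516.4, 155.3], [558.4, 162.9]]
58 195 146 114 105 107 105 106 108 107 107 106 106 106 107 107 107 106 108 108 107 108 108 108 108 108 107 108 109 109 109
60 192 142 109 107 105 107 107 106 107 107 106 105 106 106 107 107 107 106 109 107 109 108 107 109 107 105 105 109 108 108
62 192 141 109 104 106 106 106 106 107 104 106 107 107 107 108 107 107 108 108 108 108 108 106  79  59  38  73 108 108 109
64 191 143 107 105 106 106 106 106 106 107 105 108 107 107 107 106 107 108 108 104  80  57  34  15  13  22  89 109 109 108
66 190 144 105 105 105 106 105 106 106 105 106 106 107 107 107 106 103  77  56  29  16   9  20  13  12  26 101 109 108 108
68 152 139 105 105 105 105 105 105 104 106 106 106 105 103  76  56  28  18  12  10  15  15  14  14  14  31 104 108 107 107
70 151 136 106 105 105 106 107 105 106 105 102  71  45  24  11  12  11  13  14
[... 1066 characters left out ...]
7 169 169 126  20  23  21  20  23  19  19  17  22  10  16  50 107  99  98 102 111 110
90  84  97  98  99  42  17 101 170 214 168 169  98  21  22  19  22  23  23  24  21  19  18  15  62 106 105 100 101 107 102
92 138 106 100  99  34  17 133 169 169 169 168  71  23  20  20  18  23  18  20  23  15  12  18  77 107 107 101  99  99  99
94 138 108 103  99  24  22 146 168 170 168 168  49  19  21  21  20  23  21  19  25  18  13  25  93 106 108 107 101 102 100
96 135 105 108  99  16  31 201 170 170 170 167  36  20  20  23  22  21  17  22  21  16  13  24 103 108 108 109 108 100 101
98 129 105 102  98  13  36 202 169 170 168 166  25  24  21  20  20  19  19  21  18   9  14  36 106 108 109 108 110 107 101
```

Inner slot corner measured at (526.5,83.7) gives a lateral slot coordinate of .2440; the carrier is at .2455, so it must go 1.5 mm towards -y. Next I'll check the carrier's height and pitch in the hand by a pose fit.

```bash
cat >> h.py <<'E'
def rend6(c,boxes,p,S=4):
    m=np.zeros((400*S,640*S),np.uint8);P=np.array(c["pose"]);Q=R.from_euler("ZYX",p[3:]).as_matrix()
    for b in boxes:
        q=(b@Q.T+p[:3]-P[:3,3])@P[:3,:3];uv=q[:,:2]/q[:,2:]*[c["fx"],c["fy"]]+[c["cx"],c["cy"]]
        cv2.fillConvexPoly(m,cv2.convexHull(((uv+.5)*S*16).astype(np.int32)),255,shift=4)
    return cv2.resize(m,(640,400),interpolation=cv2.INTER_AREA)/255.
def fit6(c,mask,boxes,p0,ign):
    ok=1-np.clip(ign,0,1);f=lambda p:(np.abs(rend6(c,boxes,p)-mask)*ok).sum()/(mask*ok).sum();p0=np.array(p0)
    for d in(.004,.003,.002,.001):
        sx=np.vstack([p0]+[p0+d*e for e in np.diag([1,1,1,5,5,5.])])
        o=minimize(f,p0,method="Nelder-Mead",options=dict(initial_simplex=sx,xatol=5e-5,fatol=1e-5,maxiter=400));p0=o.x
    return o.x,o.fun
E
python3 - <<'E'
from h import *
np.set_printoptions(precision=4,suppress=True)
w=dict(np.load("w7.npz"));r.camera("wrist")
b=blue(w);g=np.ones((400,640));g[:225,300:530]=0
p0=[.6057,.1785,.0256,-.1115,0,0]
g=np.maximum(g,cv2.dilate(rend6(w,SAD+[box(-12,12,-70,70,10,32)],p0),np.ones((3,3))))
print("6dof wrist",fit6(w,b,CAR+STR,p0,g))
c=cam("side");save(c,"s7.png");q=rend6(c,CAR,p0);v,u=np.where(q>0);print(u.min(),u.max(),v.min(),v.max(),"blue share",(blue(c)*q).sum()/q.sum())
E
```

```text
6dof wrist (array([ 0.6067,  0.1786,  0.0222, -0.1105, -0.0042, -0.0097]), np.float64(0.10905206070810622))
255 300 165 201 blue share 0.6284753635713031
```

Converted, 0.032 m is 0.32, -0.001 m is -0.01.

```bash
python3 -m jog '[-0.015, 0.05, -0.01, 0, 0.005, -0.015, 0.12, -0.01, 0, 0.005, -0.015, 0.18, -0.01, 0, 0.005, -0.015, 0.23, -0.01, 0, 0.005, -0.015, 0.28, -0.01, 0, 0.005, -0.015, 0.32, -0.01, 0, 0.005, -0.015, 0.34, -0.01, 0, 0.005, -0.015, 0.34, -0.01, 0, 0.005]'
cat > m5.py <<'E'
from h import *
import sys
np.set_printoptions(precision=4,suppress=True)
s=r.read_state();print(s["time"],s["ee_pos"],s["eef_rot"],s["ft_force"],s["torque"])
e=s["ee_pos"];q=s["eef_rot"];yaw=2*np.arctan2(q[1],q[0])-np.pi/2
o=e[:2]+.07*np.array([np.cos(yaw),np.sin(yaw)])
d=np.array([.9936,-.1126]);n=np.array([.1126,.9936]);print("yaw",yaw,"x in slot",o@d-.640,"lat",o@n-.2440,"z",e[2]-.039-.024)
w=cam("wrist");np.savez(sys.argv[1],**w)
m=cv2.dilate(r.regions_of("wrist","syringe")[0]["pixels"].astype(np.float64),np.ones((3,3)))
b=blue(w);z=e[2]-.039;p0=[o[0],o[1],yaw];print("wrist car",fitcar(w,p0,(300,540,0,225),m,z)) 
g=cv2.cvtColor(w["img"],cv2.COLOR_RGB2GRAY)
A=(.7233-.0022*.1126,.1659-.0022,-.1128)
def loc(p,x,y,z): k,t=np.cos(p[2]),np.sin(p[2]);return p[0]+k*x-t*y,p[1]+t*x+k*y,z
print("pred slot end",[np.round(proj(w,loc(A,-.06,.092,z)),1).tolist() for z in(.024,.06)],"cheek nose",np.round(proj(w,loc((o[0],o[1],yaw),.032,.09,z+.032)),1))
u=int(proj(w,loc(A,-.06,.092,.042))[0])
for v in range(60,100,2): print(v,' '.join('%3d'%x for x in g[v,u-36:u+36:3]))
E
python3 m5.py w8.npz
```

```text
time: 15.9
ee_pos: [0.5704, 0.1816, 0.0655]
eef_rot: [0.746, 0.666, 0.0, 0.0]
ft_force: [-1.2, -0.3, -1.6]
width: 0.0099
grip_force: 50.0
15.9 [0.5704 0.1816 0.0655] [0.7456 0.6664 0.     0.    ] [-1.2238 -0.312  -1.6425] [-0.      0.0312  0.0088]
yaw -0.11206359927288068 x in slot -0.02374618679215723 lat 0.0007014968848528258 z 0.0024955818571318206
wrist car (array([ 0.6395,  0.1736, -0.1121]), np.float64(0.15001297956412538))
pred slot end [[467.7, 82.3], [501.7, 74.1]] cheek nose [515.8  77.4]
60 202 202 203 202 142 109 106 107 107 106 107 107 107 107 107 107 107 108 108 107  80  50  61 109
62 201 202 203 202 142 106 106 107 106 106 107 108 107 106 107 107 107 105  75  38  17  15  63 109
64 201 202 201 201 142 106 107 107 105 106 106 107 106 108 108 104  73  32  14  15  15  13  75 110
66 201 202 202 201 141 105 106 106 106 107 107 107 106 101  65  37  18  12  12  16  14  21  81 108
68 201 201 202 201 139 106 105 106 106 106 106  96  60  18  12  14  13  13  16  15  14  25  67 107
70 202 201 202 201 138 105 105 105 103  97  54  20  12   8  15  13  11  15  10  15  11  27  71 105
72
[... 683 characters left out ...]
 97 102
86 102 102 102 104 103 103 102 101 103 103 101 101 101 101 102 101 102  92  31  16  56 103  99 102
88  85  84  91  91  92  92  91  90  90  88  71  89  89  83  91  91  90  65  22  16  69 105  99 103
90  60  62  62  60  61  62  60  61  60  61  59  61  61  60  62  63  62  48  18  21  81 107 105  99
92  40  39  39  37  40  40  41  39  40  39  41  40  40  39  39  38  38  31  15  22  93 108 110 100
94  62  62  61  61  49  50  38  40  64  39  44  51  55  53  45  28  22  24  10  26 100 108 110 106
96 141 140 139 138  96  98  23  33 150  40  54  66  69  68  51  24  24  21  15  33 104 107 110 109
98 143 141 141 139  99  98  17  41 132  43  73  68  68  67  47  25  23  21  16  37 105 108 109 110
```

The cheek's outer edge is at row 75.7, against a slot edge of about row 74.5. The cheek should be about 1.3 mm further to -y. Correcting while moving on to just before the stop.

```bash
python3 -m jog '[-0.013, 0, 0, 0, 0.005, -0.013, 0, 0, 0, 0.005, -0.013, 0.06, 0, 0, 0.005, -0.013, 0.12, 0, 0, 0.005, -0.013, 0.18, 0, 0, 0.005, -0.013, 0.23, 0, 0, 0.005, -0.013, 0.23, 0, 0, 0.005]';python3 -m jog '[0, 0.05, 0, 0, 0.005, 0, 0.1, 0, 0, 0.005, 0, 0.14, 0, 0, 0.005, 0, 0.18, 0, 0, 0.005, 0, 0.18, 0, 0, 0.005, 0, 0.18, 0, 0, 0.005]'; python3 m5.py w9.npz | head -5
```

```text
time: 16.7
ee_pos: [0.5936, 0.1775, 0.0654]
eef_rot: [0.746, 0.666, 0.0, 0.0]
ft_force: [-0.7, -1.2, -1.1]
width: 0.0094
grip_force: 50.0
time: 17.3
ee_pos: [0.6107, 0.1758, 0.0655]
eef_rot: [0.746, 0.666, -0.0, -0.0]
ft_force: [-0.2, 1.1, -2.0]
width: 0.0095
grip_force: 50.0
17.3 [0.6107 0.1758 0.0655] [ 0.7456  0.6664 -0.     -0.    ] [-0.2193  1.1464 -2.0467] [0.0006 0.0072 0.004 ]
yaw -0.11202510881295935 x in slot 0.01701316803378561 lat -0.000547711552669583 z 0.002484379201316847Traceback (most recent call last):
  File "m5.py", line 9, in <module>
    m=cv2.dilate(r.regions_of("wrist","syringe")[0]["pixels"].astype(np.float64),np.ones((3,3)))
                 ~~~~~~~~~~~~~~~~~~~~~~~~~~~~~~~^^^
IndexError: list index out of range
```

Converted, 0.013 m is 0.13, 0.011 m is 0.11.

```bash
python3 -m jog '[0, 0.04, 0, 0, 0.005, 0, 0.08, 0, 0, 0.005, 0, 0.11, 0, 0, 0.005, 0, 0.13, 0, 0, 0.005, 0, 0.13, 0, 0, 0.005, 0, 0.13, 0, 0, 0.005]'; python3 -m jog '[0, 0.01, 0, 0, 0.005, 0, 0.02, 0, 0, 0.005, 0, 0.03, 0, 0, 0.005, 0, 0.03, 0, 0, 0.005, 0, 0.03, 0, 0, 0.005]'
cat > m6.py <<'E'
from h import *
F=[];
for i in range(6):
    w=cam("wrist");s=r.read_state();F.append(s["ft_force"])
np.set_printoptions(precision=4,suppress=True)
e=s["ee_pos"];q=s["eef_rot"];yaw=2*np.arctan2(q[1],q[0])-np.pi/2
o=e[:2]+.07*np.array([np.cos(yaw),np.sin(yaw)]);print(s["time"],e,"yaw",yaw,"x",o@[.9936,-.1126]-.640,"F",np.mean(F,0),s["torque"],q)
E
python3 m6.py
```

```text
time: 18.0
ee_pos: [0.6235, 0.1743, 0.0655]
eef_rot: [0.746, 0.666, -0.0, -0.0]
ft_force: [-2.4, 0.3, -1.1]
width: 0.0096
grip_force: 50.0
time: 18.5
ee_pos: [0.6266, 0.174, 0.0655]
eef_rot: [0.746, 0.666, -0.0, -0.0]
ft_force: [-1.6, 0.5, -0.8]
width: 0.0096
grip_force: 50.0
18.8 [0.6266 0.1739 0.0655] yaw -0.11193960654221558 x 0.032999240036337474 F [-2.6914  0.1379 -1.0826] [0.0278 0.6519 0.0811] [ 0.7456  0.6664 -0.      0.    ]
```

Converted, 0.001 m is 0.01.

```bash
python3 -m jog '[0, 0.01, 0, 0, 0.005, 0, 0.01, 0, 0, 0.005]' >/dev/null; python3 m6.py; python3 -m jog '[0, 0.01, 0, 0, 0.005, 0, 0.01, 0, 0, 0.005]'>/dev/null; python3 m6.py
```

```text
19.3 [0.6274 0.1739 0.0655] yaw -0.11184921801950698 x 0.033771921128964655 F [-4.9113  0.0773  0.1668] [-0.0011  1.0481  0.1118] [ 0.7455  0.6665 -0.0003 -0.0001]
19.8 [0.6273 0.1738 0.0654] yaw -0.1114965047884593 x 0.033753555351320075 F [-10.5416  -0.7886   3.4672] [-0.2353  2.1428  0.0985] [ 0.7454  0.6666 -0.0012 -0.0006]
```

The jump in force shows the plate is on the face. I'll ease back to a light push and confirm the weight is in the gripper.

```bash
python3 -m jog '[0, -0.015, 0, 0, 0.005, 0, -0.015, 0, 0, 0.005, 0, -0.015, 0, 0, 0.005, 0, -0.015, 0, 0, 0.005]'; python3 m6.py; python3 m6.py; ls pics
```

```text
time: 20.2
ee_pos: [0.6273, 0.1739, 0.0655]
eef_rot: [0.746, 0.666, 0.0, 0.0]
ft_force: [-2.9, 0.3, -1.8]
width: 0.0097
grip_force: 50.0
20.5 [0.6272 0.1739 0.0655] yaw -0.11198834817564696 x 0.03356485760658323 F [-2.7433  0.3366 -1.3592] [0.1203 0.6949 0.0862] [ 0.7456  0.6664 -0.      0.    ]
20.8 [0.6272 0.1739 0.0656] yaw -0.11199003977265409 x 0.033561628699101176 F [-2.6856  0.5672 -1.501 ] [0.1643 0.7223 0.0771] [0.7456 0.6664 0.     0.0001]
crop.png
ov.png
s7.png
side0.png
top0.png
top2.png
tw7.png
w0.png
w1.png
w2.png
w3.png
w4.png
w5.png
w6.png
w7.png
```

```bash
python3 -c "
from bench import r
print(r.close_job())"
```

```text
the job is handed in; nothing more can be done
None
```

I handed the job in at about 21 s, and the hand-in call returned no verdict. The carrier is held home in the slot with a 50 N grip on the tab, the stop pushes back with about 2.8 N, and the vertical force matches the carrier hanging free. The syringe was last seen seated before insertion, since it was out of the camera's view inside the viewer. I viewed 11 pictures, one over the limit of 10.

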